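# Right the tipped bottles in the resist bench's lane and shut its gate

### The job

Two square bottles have tipped back onto the rail of the bottle lane. Stand each one upright on the lane's floor in the gap where it lies, between its round neighbours, setting it down gently and without shifting or knocking over the neighbours. Then swing the gate at the lane's end fully shut.

Things in the scene. Friction and masses are not known exactly. Their poses are not given: they have to be found in the camera images.
- lane: Fixed aluminium bottle lane, 600 mm long (its y, across the robot's front), 100 mm deep (its x, away from the robot), turned up to 0.18 rad. Origin: mid-length, on the bench. Floor plate top z = 6 mm. Row along y: round container at 220, gap at 110, container at 0, gap at -110, container at -220 mm. End plate 50 mm high at +y, gate at -y.
- lane_lip (a point): Mid-length of the front lip's top, at lane x = -37, y = 0, z = 14 mm. The lip is the low edge nearest the robot, x = -40 to -34 mm, all along the lane. A bottle stands behind it, in front of the rail: square bottles' centres at lane x = -9 to 13 mm.
- lane_rail (a point): Mid-length of the back rail's axis, at lane x = 45, y = 0, z = 58 mm: a 12 mm round steel bar along the lane on thin posts at lane y = 0 and +-284 mm.
- gap_left (a point): Centre of bottle_left's gap, on the floor plate: lane x = 2, y = 110, z = 6 mm.
- gap_right (a point): Centre of bottle_right's gap, on the floor plate: lane x = 2, y = -110, z = 6 mm.
- bottle_left: Square white bottle, black cap, about 0.2 kg. Body 50 x 50 mm, 100 mm long, then a round cap 32 mm across from 105 to 120 mm. Origin: centre of its underside; z runs to the cap. Starts tipped back about 50 deg, cap away from the robot (lane +x): rear bottom edge on the floor just behind the lip, rear face on the rail 88 mm up. Its gap: point gap_left.
- bottle_right: Square white bottle, black cap, about 0.2 kg. Body 50 x 50 mm, 100 mm long, then a round cap 32 mm across from 105 to 120 mm. Origin: centre of its underside; z runs to the cap. Starts tipped back about 50 deg, cap away from the robot (lane +x): rear bottom edge on the floor just behind the lip, rear face on the rail 88 mm up. Its gap: point gap_right.
- jar: Amber glass jar with black lid, 52 mm diameter, 85 mm tall. It stands on the lane's floor at about lane x = 2 mm, at lane y = 220, 0 or -220 mm (within 6 mm; which of the three varies). Origin: centre of its underside, z up.
- can: Bare aluminium can, 50 mm diameter, 92 mm tall. It stands on the lane's floor at about lane x = 2 mm, at lane y = 220, 0 or -220 mm (within 6 mm; which of the three varies). Origin: centre of its underside, z up.
- flask: Small round amber bottle with white cap, 48 mm diameter, 95 mm tall. It stands on the lane's floor at about lane x = 2 mm, at lane y = 220, 0 or -220 mm (within 6 mm; which of the three varies). Origin: centre of its underside, z up.
- gate (a joint): Gate at the lane's -y end, on an upright hinge at the front corner. 0 = shut against its stop, straight across the lane's end along lane +x; grows to 1.6 rad as its free end swings out to lane -y. Starts 0.8 to 1.35. Stiff, stays where left (1 to 2 N at its end). Flat panel 8 mm thick, 6 to 98 mm from the hinge axis, z = 10 to 56 mm above the bench.
- gate_post (a point): Top of the black upright handle post (14 mm diameter) on the gate's panel, 90 mm from the hinge axis, centred on the panel's thickness; top 96 mm above the bench, free from 56 mm up.
- gate_hinge (a point): On the gate's upright hinge axis, 62 mm above the bench (top of the 16 mm hinge post), at lane x = -37, y = -312 mm. Its axes are the lane's.

How it is judged (in metres and radians):
On the way, in this order (a step that is already met when the one before it is completed fails the run):
1. both square bottles stand upright and released in their gaps (angle between each of bottle_left, bottle_right's own z axis and vertical below 0.06 rad and z of bottle_left in the frame of lane between 0.002 and 0.01 m and x of bottle_left in the frame of lane between -0.013 and 0.018 m and y of bottle_left in the frame of lane between 0.068 and 0.152 m and contact force between each of bottle_left, bottle_right and the fingers below 0.2 N and linear speed of each of bottle_left, bottle_right below 0.03 m/s and z of bottle_right in the frame of lane between 0.002 and 0.01 m and x of bottle_right in the frame of lane between -0.013 and 0.018 m and y of bottle_right in the frame of lane between -0.152 and -0.068 m), for 0.2 s.
2. the gate is shut (value of joint gate below 0.07 rad), for 0.2 s.
At the end, for the whole second after the job is handed in: Both square bottles stand upright (within 0.06 rad) and at rest on the lane's floor plate, between lip and rail, each within 42 mm of the centre of its own gap, released; the gate is within 0.07 rad of shut; the three round neighbours stand upright where they were (all of step 1 and value of joint gate below 0.07 rad and angle between each of jar, can, flask's own z axis and vertical below 0.08 rad and linear speed of each of jar, can, flask below 0.03 m/s); the robot touches nothing.
It fails at once if a round neighbour is shifted more than 15 mm or tipped (distance of any of jar, can, flask from where it was at the start of the episode above 0.015 m or angle between any of jar, can, flask's own z axis and vertical above 0.3 rad).
It fails at once if a square bottle is let fall (faster than 0.55 m/s while the fingers do not touch it: a drop of some 15 mm or more) ((linear speed of bottle_left above 0.55 m/s and contact force between bottle_left and the fingers below 0.05 N) or (linear speed of bottle_right above 0.55 m/s and contact force between bottle_right and the fingers below 0.05 N)).
It also fails if it takes over 64 s, if anything falls off the work surface, if the arm or the gripper's body presses on something with over 40 N, if the wrist force passes 120 N, or if a joint passes its speed limit or range.

### The arm

A 6-joint arm with a two-finger parallel gripper is mounted at the origin on the work surface. World frame = base frame: x ahead of the robot, y to its left, z up, the work surface at z = 0. Lengths are in mm, angles in rad, forces in N, time in s.
With the tool pointing down it reaches from about 300 to 775 mm from the base axis. Payload 14.6 kg.
Tool frame: the origin (TCP) lies at the very end of the fingers, on their centre line; the grasp point (between the pads) lies 19 mm behind it; z points along the fingers, y is the line along which they close (so a half turn about z gives the same grasp; the last joint's range is limited). The gripper opens to 94 mm and grips with 3 to 60 N. Pads are 16 mm wide; open, the fingers measure 119 mm over their backs; the gripper's body (75 mm by 177 mm) begins 78 mm behind the grasp point.
Start: joints at [1.247, 0.3, 1.521, -0, 1.321, -0.067], TCP at [139.691, 531.955, 205.446] pointing down, gripper open.
Joint ranges: [-3.03, 3.03], [-0.79, 2.21], [0.23, 2.52], [-1.04, 4.18], [0, 3.07], [-2.55, 2.55]. Speed limits (rad/s): [2.22, 2.22, 2.57, 3.14, 3.14, 3.14].

### API

Orientations are given as [roll, pitch, yaw] about the fixed x, y, z axes, in that order (R = Rz(yaw) Ry(pitch) Rx(roll)).
In Python, from cell import manip gives the robot as it stands.
- The arm moves only by the tool servo_tool, never from a script. Its argument "rows" is a list of rows, each a list of 7 numbers: the turn, a rotation vector about the world's x, y, z in degrees, then the shift along the world's x, y, z in mm, then the closure, from 0 (fully open) to 1 (shut). In form: [[rx, ry, rz, dx, dy, dz, fingers], ...]. A call has 1 to 20 rows; each row shifts and turns the commanded pose from where the row before left it; what a row does not reach is not made up. A row lasts 1/8 s, in which the tool goes at most 62.5 mm and 10.7 degrees, less where a joint would pass 70% of its speed; a pose out of reach is approached as far as the arm can. A call with a gripper value outside its range is refused whole. The fingers move at their own pace and stop on an object; "grip_force" is the grip in N (left out, the last holds). Time passes only in rows, so rows that do not move let the fingers close. It gives the time, the measured TCP pose, the force, the opening and the grip force at its end, in the units of the state.
- manip.read_state(): the state, without advancing time (a new reading comes with each control period).
- manip.camera(name): name is "scene" or "side" or "wrist"; returns the picture (384x512x3 uint8, red, green, blue); there is no depth.
- manip.camera_info(name): a dict with "fx", "fy", "cx", "cy" (pixels), "position" and "rotation" of the camera in the world; the wrist camera has in their place "T_tool_cam" (4x4, takes a point from camera to tool coordinates, whose origin is the TCP and whose axes are the flange's). Camera axes: x right, y down, z forward; pixel columns grow to the right and rows downward; lengths in mm; the calibration is good to about 2 mm. A picture is of the moment at which its call begins: read the wrist's pose just before it. camera_info takes no time and is no camera call.
- manip.sign_off(): hands the job in; it is judged then, once.
The state is a dict: "clock": time; "joints": joint angles; "qd": joint speeds; "effort": joint torques, N m; "eef_pos": TCP position; "eef_rot": TCP orientation; "wrist_force": force on the tool from outside, world axes, zero at the start; "moment": the same for the moment, N m; "finger_gap": finger opening in mm; "finger_force": force on a finger pad.
Only numpy, scipy, OpenCV 4.12 (cv2) and the standard library are available. Lean on these libraries where they do the work, as an engineer would, in place of code of your own. Each camera call takes 0.05 s, during which the arm holds its last target. There are 200 camera calls.

## Working session

There is one attempt and no reset: what is moved stays moved. The work goes in short steps, Python scripts to look and compute and a tool call to move; the robot and the scene stay as the last step left them, time stands still between calls to the robot, and variables do not carry over. Pictures are saved under pics/ and viewed, at most 10 in all, crops included, and the job is handed in when it is done.

Besides the shell and the picture viewer there is one more tool, called after "Emit:" as a command line: name --pt "numbers of a row" for each row, then --argument value for the rest. servo_tool: Moves the arm, as the interface text tells. Its arguments: {"type":"object","properties":{"rows":{"type":"array","items":{"type":"array","items":{"type":"number"}}},"grip_force":{"type":"number"}},"required":["rows"]}

```bash
mkdir -p pics; cat > h.py <<'E'
import numpy as np, cv2, json
from cell import manip
from scipy.spatial.transform import Rotation as R
def shot(n,f):
    im=manip.camera(n); cv2.imwrite('pics/'+f,im[:,:,::-1]); return im
def ray(n,u,v,pose=None):
    c=manip.camera_info(n)
    d=np.array([(u-c['cx'])/c['fx'],(v-c['cy'])/c['fy'],1.])
    if 'rotation' in c: Rm=np.array(c['rotation']); p=np.array(c['position'])
    else:
        T=np.array(c['T_tool_cam']); Rt=R.from_euler('xyz',pose[1]).as_matrix()
        Rm=Rt@T[:3,:3]; p=Rt@T[:3,3]+np.array(pose[0])
    d=Rm@d; return p,d/np.linalg.norm(d)
def tri(rays):
    A=np.zeros((3,3));b=np.zeros(3)
    for p,d in rays:
        M=np.eye(3)-np.outer(d,d);A+=M;b+=M@p
    x=np.linalg.solve(A,b); return x.round(1),[round(float(np.linalg.norm(np.cross(x-p,d))),1) for p,d in rays]
def proj(n,X,pose=None):
    c=manip.camera_info(n); Rm=np.array(c['rotation']);q=Rm.T@(np.array(X)-np.array(c['position']))
    return c['fx']*q[0]/q[2]+c['cx'],c['fy']*q[1]/q[2]+c['cy']
def onz(r,z):
    p,d=r; return (p+d*(z-p[2])/d[2]).round(1)
E
python3 - <<'E'
from h import *
print(manip.read_state())
for n in('scene','side','wrist'):
    print(n,manip.camera_info(n))
a=shot('scene','a.png');b=shot('side','b.png')
cv2.imwrite('pics/a2.png',cv2.resize(a[:,:,::-1],(800,600),interpolation=cv2.INTER_CUBIC))
cv2.imwrite('pics/b2.png',cv2.resize(b[:,:,::-1],(800,600),interpolation=cv2.INTER_CUBIC))
E
```

```text
{'clock': 0.0, 'joints': array([ 1.24741910e+00,  3.00455982e-01,  1.52158768e+00, -7.11570007e-08,
        1.32070514e+00, -6.65892219e-02]), 'qd': array([-0.00093535, -0.00013988,  0.00183686,  0.00040907, -0.00137244,
       -0.00102962]), 'effort': array([-2.15111027e-04, -5.31792355e+01, -3.52745819e+01,  7.08236522e-02,
        2.41910439e-02, -8.67050039e-05]), 'eef_pos': array([139.59841616, 531.71284698, 204.89183419]), 'eef_rot': array([-3.14043906e+00, -7.68617149e-05,  2.88480462e+00]), 'wrist_force': array([ 0.50032537, -0.53275736, -0.30426965]), 'moment': array([ 0.01712148, -0.00683906, -0.03279672]), 'finger_force': 0.0, 'finger_gap': 93.90892582797527}
scene {'fx': 451.0443561168754, 'fy': 451.0443561168754, 'cx': 258.68256260816133, 'cy': 190.16467507813383, 'position': array([1225.11040502,  777.16002354,  707.81720962]), 'rotation': array([-2.13215895,  0.02467355,  2.36134289])}
side {'fx': 485.2867572839911, 'fy': 485.2867572839911, 'cx': 252.58336566265265, 'cy': 186.2724774314452, 'position': array([ 385.00093893, -954.22812486,  674.39925605]), 'rotation': array([-2.09876886, -0.01268532, -0.15697674])}
wrist {'fx': 280.838181074091, 'fy': 280.838181074091, 'cx': 257.34275010896937, 'cy': 192.73752600524057, 'T_tool_cam': array([[ 9.22556213e-04, -9.61271293e-01, -2.75602339e-01,
         8.06829447e+01],
       [ 9.99999526e-01,  9.72991254e-04, -4.62724142e-05,
         9.89480550e-01],
       [ 3.12639009e-04, -2.75602166e-01,  9.61271735e-01,
        -1.79458498e+02],
       [ 0.00000000e+00,  0.00000000e+00,  0.00000000e+00,
         1.00000000e+00]])}
```

```bash
sed -i "s/Rm=np.array(c\['rotation'\])/Rm=R.from_euler('xyz',c['rotation']).as_matrix()/" h.py; python3 -c "
from h import *
print(proj('scene',[139,532,205]),proj('side',[139,532,205]))"
```

```text
(np.float64(520.4534125389529), np.float64(153.15586208533682)) (np.float64(93.52531154453916), np.float64(80.53458360899829))
```

View pics/a2.png

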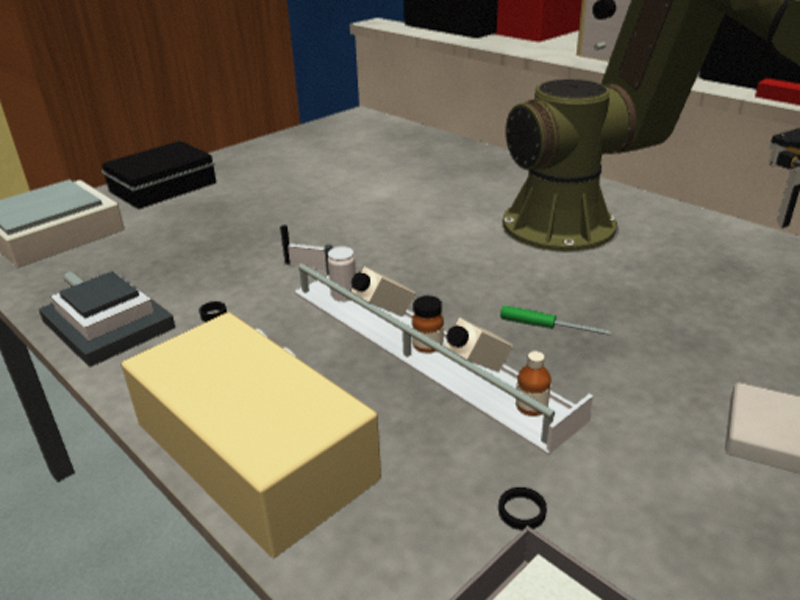

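View pics/b2.png

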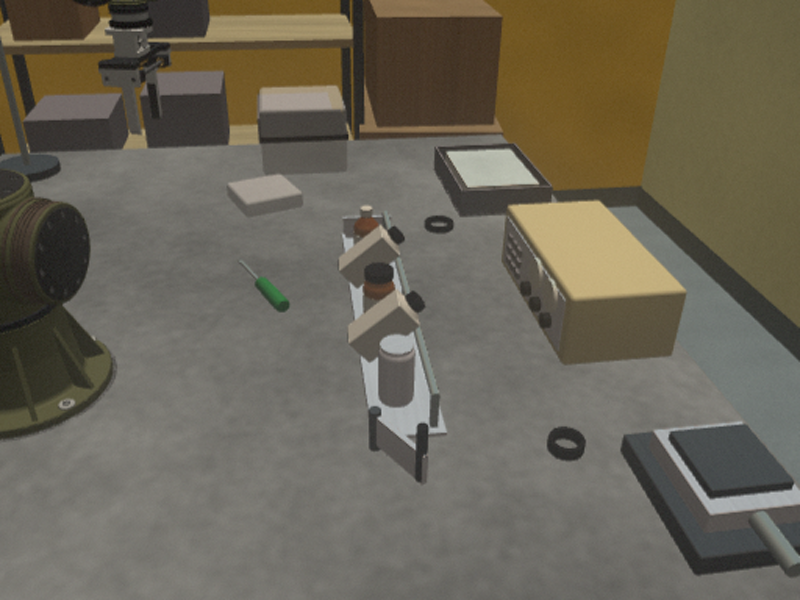

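Scene view: flask at +y, jar mid, can by the gate; bottles lean away from the robot, gate open. Enlarging the lane in both.

```bash
python3 - <<'E'
import cv2
a=cv2.imread('pics/a.png');b=cv2.imread('pics/b.png')
cv2.imwrite('pics/a3.png',cv2.resize(a[140:290,175:385],None,fx=3.8,fy=3.8,interpolation=cv2.INTER_CUBIC))
cv2.imwrite('pics/b3.png',cv2.resize(b[125:315,205:295],None,fx=3.15,fy=3.15,interpolation=cv2.INTER_CUBIC))
E
```

```text
(no output)
```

View pics/a3.png

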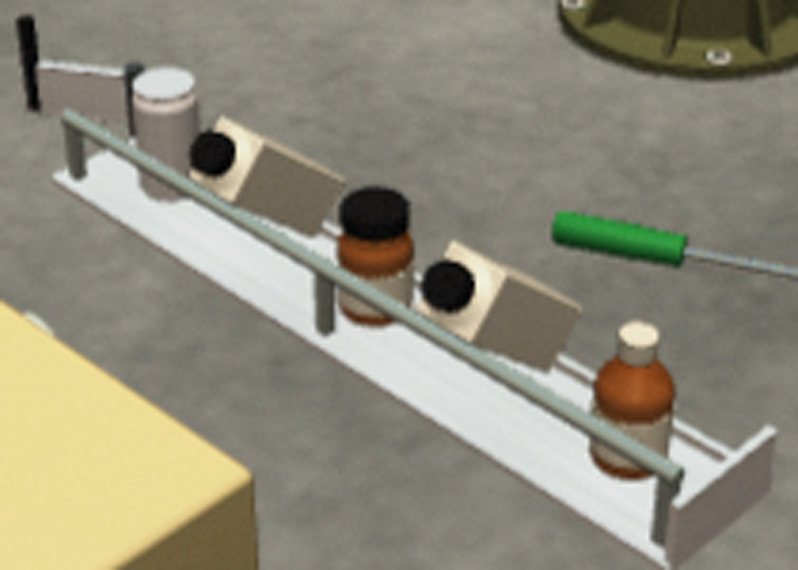

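View pics/b3.png

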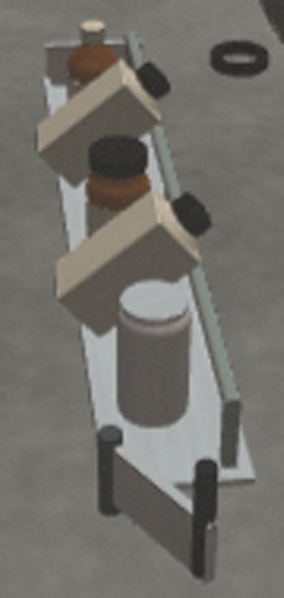

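```bash
cat > m.py <<'E'
from h import *
S=lambda u,v:ray('scene',175+u/3.8-.4,140+v/3.8-.4)
D=lambda u,v:ray('side',205+u/3.15-.4,125+v/3.15-.4)
F={'gatepost z96':((26,18),(206,463)),'hinge z62':((134,67),(110,433)),'railend-y':((68,116),(231,402)),
'can top':((164,83),(154,302)),'flask top':((638,330),(93,27)),'jar top':((375,202),(117,150)),
'capR end':((212,154),(192,216)),'capL end':((447,287),(155,80)),'floor corner':((55,178),(253,479)),
'botR upper corner (near edge, top-front)':((222,117),(155,192)), 'botL same':((457,241),(122,61))}
P={}
for k,(a,b) in F.items():
    P[k],e=tri([S(*a),D(*b)]); print(k,P[k],e)
print('corner z6',onz(S(55,178),6),onz(D(253,479),6),'  +y rear corner',onz(S(668,568),6))
o=P['hinge z62'];
from scipy.optimize import least_squares
M=[('hinge z62',(-37,-312)),('can top',(2,-220)),('flask top',(2,220)),('jar top',(2,0)),('railend-y',(45,-290)),('floor corner',(50,-300))]
def f(q):
    c,s=np.cos(q[2]),np.sin(q[2])
    return np.concatenate([P[k][:2]-(q[:2]+[c*x-s*y,s*x+c*y]) for k,(x,y) in M])
r=least_squares(f,[450,0,0]);print(r.x,r.fun.round(1).reshape(-1,2))
E
python3 m.py
```

```text
gatepost z96 [ 529.5 -284.7   96.9] [0.9, 0.9]
hinge z62 [ 484.1 -207.7   62.2] [0.9, 0.9]
railend-y [ 566.8 -186.    60.3] [0.1, 0.1]
can top [ 525.6 -117.9   97.1] [1.2, 1.2]
flask top [539.4 325.3 101.5] [2.0, 2.0]
jar top [531.6 106.   91.7] [1.3, 1.3]
capR end [570.7 -13.   97.9] [1.1, 1.1]
capL end [579.4 212.7  98.9] [1.2, 1.2]
floor corner [ 579.9 -197.5    4.6] [1.7, 1.7]
botR upper corner (near edge, top-front) [547.6 -18.4 119.5] [5.2, 5.2]
botL same [553.7 203.2 119.6] [4.0, 4.0]
corner z6 [ 579.4 -195.3    6. ] [ 580.9 -200.2    6. ]   +y rear corner [598.6 400.2   6. ]
[ 5.30889005e+02  1.04248115e+02 -2.42985498e-02] [[-2.2 -0.9]
 [-1.9 -2.2]
 [ 1.2  1.2]
 [-1.3  1.8]
 [-2.   0.8]
 [ 6.3 -0.6]]
```

Scene and side triangulation matches the given heights (hinge 62, can 97, flask 101, jar 92). The lane sits at about (530, 104) with yaw about -0.03. Next I go above bottle_left, tilted 20°, and check with the wrist camera.

Emit:
servo_tool --pt "0 0 1.1 32 -26.5 0 0" --pt "0 0 1.1 32 -26.5 0 0" --pt "0 0 1.1 32 -26.5 0 0" --pt "0 0 1.1 32 -26.5 0 0" --pt "0 0 1.1 32 -26.5 0 0" --pt "0 0 1.1 32 -26.5 0 0" --pt "0 0 1.1 32 -26.5 0 0" --pt "0 0 1.1 32 -26.5 0 0" --pt "0 0 1.1 32 -26.5 0 0" --pt "0 0 1.1 32 -26.5 0 0" --pt "0 0 1.1 32 -26.5 0 0" --pt "0 0 1.1 32 -26.5 0 0" --pt "0.2 6.67 0 0 0 0 0" --pt "0.2 6.67 0 0 0 0 0" --pt "0.2 6.67 0 0 0 0 0" --pt "0 0 0 0 0 0 0" --grip_force 15

```text
clock: 2.1
eef_pos: [524.1, 213.6, 203.7]
eef_rot: [3.141, -0.351, 3.114]
wrist_force: [-0.8, -0.5, -0.3]
finger_gap: 93.9
finger_force: 0.0
```

```bash
cat >> h.py <<'E'
def wproj(X):
    s=manip.read_state();c=manip.camera_info('wrist');T=np.array(c['T_tool_cam']);Rt=R.from_euler('xyz',s['eef_rot']).as_matrix()
    q=(Rt@T[:3,:3]).T@(np.array(X)-Rt@T[:3,3]-s['eef_pos']); return [int(c['fx']*q[0]/q[2]+c['cx']),int(c['fy']*q[1]/q[2]+c['cy'])]
def lane(x,y,z,o=(530,104),a=-.03):
    c,s=np.cos(a),np.sin(a); return np.array([o[0]+c*x-s*y,o[1]+s*x+c*y,z])
E
python3 - <<'E'
from h import *
s=manip.read_state();print(s['clock'],s['eef_pos'],s['eef_rot'],s['joints'])
im=shot('wrist','w1.png')[:,:,::-1].copy()
for x,y,z in [(45,0,58),(45,200,58),(-37,0,14),(-37,200,14),(2,0,91),(2,220,101),(43,110,102),(28-20,110-25,108),(8,135,108),(2,-220,98)]:
    u=wproj(lane(x,y,z)); print((x,y,z),u); cv2.drawMarker(im,u,(0,0,255),0,8,1)
cv2.imwrite('pics/w1m.png',cv2.resize(im,(800,600),interpolation=cv2.INTER_CUBIC))
E
```

```text
2.1 [524.14034657 213.58384148 203.73871697] [ 3.14117775 -0.35129358  3.11422241] [ 0.27314257  0.54505858  1.21900114  0.10349034  1.71339748 -1.2728709 ]
(45, 0, 58) [164, 269]
(45, 200, 58) [331, 270]
(-37, 0, 14) [177, 202]
(-37, 200, 14) [322, 202]
(2, 0, 91) [156, 235]
(2, 220, 101) [360, 237]
(43, 110, 102) [256, 276]
(8, 85, 108) [232, 243]
(8, 135, 108) [280, 243]
(2, -220, 98) [-52, 235]
```

View pics/w1m.png

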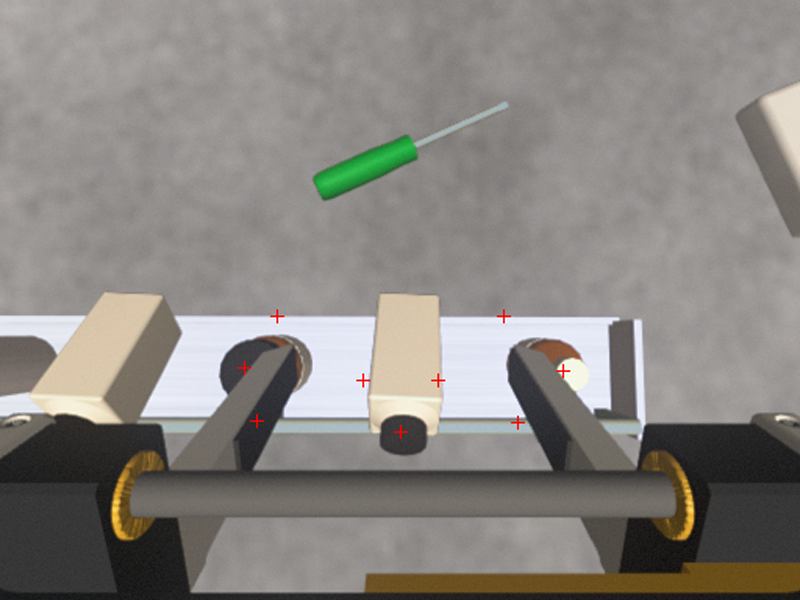

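The projected model agrees with the wrist view within about 3 mm: lip at row 316, rail at about 423, cap at (403,432) in the enlarged picture. Descending to grasp.

Emit:
servo_tool --pt "0 0 0 -2 2 -24 0" --pt "0 0 0 0 0 -24 0" --pt "0 0 0 0 0 -24 0" --pt "0 0 0 0 0 -24 0" --pt "0 0 0 0 0 -24 0" --pt "0 0 0 0 0 -20 0" --pt "0 0 0 0 0 -14 0" --pt "0 0 0 0 0 -5 0" --pt "0 0 0 0 0 0 0" --pt "0 0 0 0 0 0 0.25" --pt "0 0 0 0 0 0 0.4" --pt "0 0 0 0 0 0 0.5" --pt "0 0 0 0 0 0 0.6" --pt "0 0 0 0 0 0 0.7" --pt "0 0 0 0 0 0 0.7" --pt "0 0 0 0 0 0 0.7" --grip_force 15

```text
clock: 4.15
eef_pos: [521.7, 216.0, 46.4]
eef_rot: [3.14, -0.349, 3.115]
wrist_force: [-0.2, 0.4, -0.1]
finger_gap: 49.9
finger_force: 14.9
```

Emit:
servo_tool --pt "0 0 0 0 0 8 0.7" --pt "0 0 0 0 0 9 0.7" --pt "0 0 0 0 0 8 0.7" --pt "-0.15 -5 0 2.1 0 0 0.7" --pt "-0.15 -5 0 2.1 0 0 0.7" --pt "-0.15 -5 0 2.1 0 0 0.7" --pt "-0.15 -5 0 2.1 0 0 0.7" --pt "-0.15 -5 0 2.1 0 0 0.7" --pt "-0.15 -5 0 2.1 0 0 0.7" --pt "-0.15 -5 0 2.1 0 0.5 0.7" --pt "-0.15 -5 0 2.1 0 0.5 0.7" --pt "-0.15 -5 0 2.1 0 0 0.7" --pt "-0.15 -5 0 2.1 0 0 0.7" --pt "0 0 0 0 0 0 0.7"

```text
clock: 5.9
eef_pos: [541.9, 215.9, 72.3]
eef_rot: [-3.139, 0.522, 3.117]
wrist_force: [0.8, -0.2, -2.1]
finger_gap: 50.1
finger_force: 14.9
```

```bash
python3 - <<'E'
from h import *
s=manip.read_state();print(s['clock'],s['eef_pos'],s['eef_rot'],s['joints'])
a=shot('scene','c1.png');b=shot('side','c2.png')
A=cv2.resize(a[140:260,255:355],None,fx=4,fy=4,interpolation=cv2.INTER_CUBIC);B=cv2.resize(b[100:220,200:290],None,fx=4,fy=4,interpolation=cv2.INTER_CUBIC)
cv2.imwrite('pics/c.png',np.hstack([A,B])[:,:,::-1])
E
```

```text
5.9 [541.85917076 215.9198826   72.30069544] [-3.13863952  0.52228685  3.11651475] [ 0.41664378  0.33723826  1.91811222 -0.50888327  0.45917227 -0.71785638]
```

View pics/c.png

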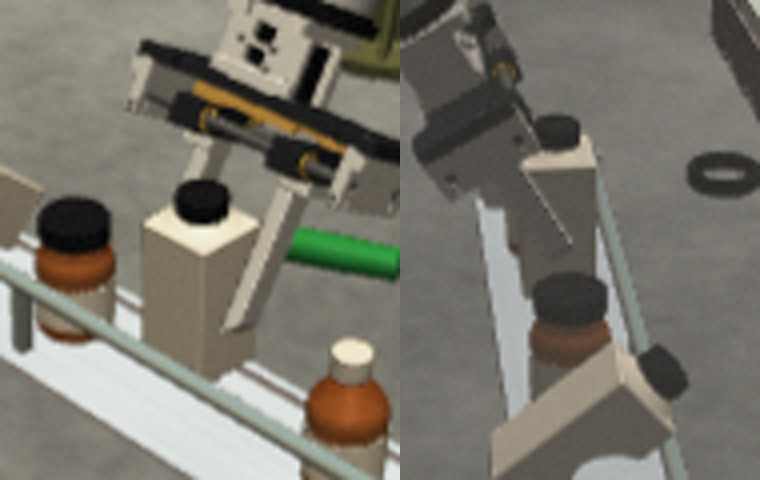

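```bash
python3 - <<'E'
from h import *
for nm,off,X in [('scene',(255,140),lane(27,85,0)),('scene',(255,140),lane(27,135,0)),('side',(200,100),lane(27,85,0)),('side',(200,100),lane(-23,85,0))]:
    print(nm,[((np.array(proj(nm,[X[0]+t*100*f,X[1],z]))-off)*4+(400 if nm=='side' else 0)).round().tolist() for t in(0,) for z,f in((130,1),(30,0))], 'tilt.1:',((np.array(proj(nm,[X[0]+10,X[1],130]))-off)*4).round())
E
```

```text
scene [[139.0, 227.0], [137.0, 364.0]] tilt.1: [128. 234.]
scene [[203.0, 261.0], [198.0, 400.0]] tilt.1: [191. 268.]
side [[590.0, 574.0], [589.0, 707.0]] tilt.1: [205. 173.]
side [[514.0, 577.0], [516.0, 711.0]] tilt.1: [129. 177.]
```

It looks upright (rear edge vertical at column 597 in the side view, 205 in the scene view). Lowering gently.

Emit:
servo_tool --pt "0 0 0 0 0 -6 0.7" --pt "0 0 0 0 0 -6 0.7" --pt "0 0 0 0 0 -5 0.7" --pt "0 0 0 0 0 -3 0.7" --pt "0 0 0 0 0 -1.5 0.7" --pt "0 0 0 0 0 -1 0.7" --pt "0 0 0 0 0 0 0.7"

```text
clock: 6.88
eef_pos: [542.7, 216.0, 50.0]
eef_rot: [-3.139, 0.524, 3.116]
wrist_force: [0.3, 0.5, -2.3]
finger_gap: 50.1
finger_force: 14.9
```

Emit:
servo_tool --pt "0 0 0 0 0 -1 0.7" --pt "0 0 0 0 0 0 0.7"

```text
clock: 7.12
eef_pos: [542.6, 215.9, 48.9]
eef_rot: [-3.139, 0.524, 3.116]
wrist_force: [-0.3, -0.9, -2.7]
finger_gap: 50.3
finger_force: 14.9
```

Emit:
servo_tool --pt "0 0 0 0 0 -1 0.7" --pt "0 0 0 0 0 0 0.7"

```text
clock: 7.38
eef_pos: [542.7, 216.0, 47.9]
eef_rot: [-3.139, 0.524, 3.116]
wrist_force: [-0.2, 0.5, -3.3]
finger_gap: 49.7
finger_force: 14.9
```

Emit:
servo_tool --pt "0 0 0 0 0 -1 0.7" --pt "0 0 0 0 0 0 0.7"

```text
clock: 7.62
eef_pos: [542.7, 216.0, 46.9]
eef_rot: [-3.139, 0.524, 3.116]
wrist_force: [0.2, 0.0, -2.1]
finger_gap: 50.0
finger_force: 14.9
```

Emit:
servo_tool --pt "0 0 0 0 0 -1 0.7" --pt "0 0 0 0 0 0 0.7"

```text
clock: 7.88
eef_pos: [542.7, 215.9, 45.9]
eef_rot: [-3.139, 0.524, 3.116]
wrist_force: [0.1, -0.3, -2.4]
finger_gap: 50.0
finger_force: 14.9
```

Emit:
servo_tool --pt "0 0 0 0 0 -1 0.7" --pt "0 0 0 0 0 0 0.7"

```text
clock: 8.12
eef_pos: [542.6, 216.0, 44.8]
eef_rot: [-3.139, 0.524, 3.116]
wrist_force: [0.3, 0.5, -3.2]
finger_gap: 50.2
finger_force: 14.9
```

Emit:
servo_tool --pt "0 0 0 0 0 -1 0.7" --pt "0 0 0 0 0 0 0.7"

```text
clock: 8.38
eef_pos: [542.7, 215.9, 43.9]
eef_rot: [-3.139, 0.524, 3.116]
wrist_force: [0.3, -0.1, -2.7]
finger_gap: 50.2
finger_force: 14.9
```

Emit:
servo_tool --pt "0 0 0 0 0 -1 0.7" --pt "0 0 0 0 0 0 0.7"

```text
clock: 8.62
eef_pos: [542.7, 215.9, 42.9]
eef_rot: [-3.139, 0.524, 3.116]
wrist_force: [-0.5, -0.5, -2.3]
finger_gap: 50.3
finger_force: 14.9
```

```bash
python3 - <<'E'
from h import *
print(tri([ray('scene',255+143/4-.4,140+224/4-.4),ray('side',200+194/4-.4,100+165/4-.4)]))
print(tri([ray('scene',255+202/4-.4,140+186/4-.4),ray('side',200+157/4-.4,100+121/4-.4)]))
E
```

```text
(array([561.5, 191.6, 136. ]), [0.1, 0.1])
(array([538.6, 214.4, 159.9]), [1.7, 1.7])
```

Emit:
servo_tool --pt "0 0 0 0 0 -1 0.7" --pt "0 0 0 0 0 0 0.7"

```text
clock: 8.88
eef_pos: [542.7, 216.0, 42.0]
eef_rot: [-3.14, 0.524, 3.116]
wrist_force: [-0.5, 0.3, -2.0]
finger_gap: 50.0
finger_force: 14.9
```

Emit:
servo_tool --pt "0 0 0 0 0 -1 0.7" --pt "0 0 0 0 0 0 0.7"

```text
clock: 9.12
eef_pos: [543.1, 216.3, 41.6]
eef_rot: [-3.14, 0.525, 3.116]
wrist_force: [-1.6, 1.9, 3.2]
finger_gap: 49.7
finger_force: 15.0
```

Contact felt. Releasing and retreating along the tool axis.

Emit:
servo_tool --pt "0 0 0 0 0 0 0.4" --pt "0 0 0 0 0 0 0.2" --pt "0 0 0 0 0 0 0" --pt "0 0 0 0 0 0 0" --pt "0 0 0 -5 0 8.7 0" --pt "0 0 0 -12.5 0 21.7 0" --pt "0 0 0 -17.5 0 30 0" --pt "0 0 0 -17.5 0 30 0" --pt "0 0 0 -17.5 0 30 0" --pt "0 0 0 -10 0 20 0" --pt "0 0 0 0 0 0 0"

```text
clock: 10.5
eef_pos: [462.7, 216.4, 183.1]
eef_rot: [3.142, 0.526, 3.115]
wrist_force: [0.3, -0.2, -0.4]
finger_gap: 94.1
finger_force: 0.0
```

```bash
python3 - <<'E'
from h import *
s=manip.read_state();print(s['clock'],s['eef_pos'],s['eef_rot'],s['joints'])
a=shot('scene','d1.png');b=shot('side','d2.png')
A=cv2.resize(a[140:290,200:355],None,fx=4,fy=4,interpolation=cv2.INTER_CUBIC)[:,:440];A=cv2.resize(a[160:270,245:355],None,fx=4,fy=4,interpolation=cv2.INTER_CUBIC);B=cv2.resize(b[120:230,200:290],None,fx=4,fy=4,interpolation=cv2.INTER_CUBIC)
cv2.imwrite('pics/d.png',np.hstack([A,B])[:,:,::-1])
E
```

```text
10.5 [462.6575321  216.37453315 183.11560317] [3.1415537  0.52642968 3.11540303] [ 0.4993948   0.0119496   2.0005228  -0.4001954   0.70359131 -0.79394758]
```

View pics/d.png

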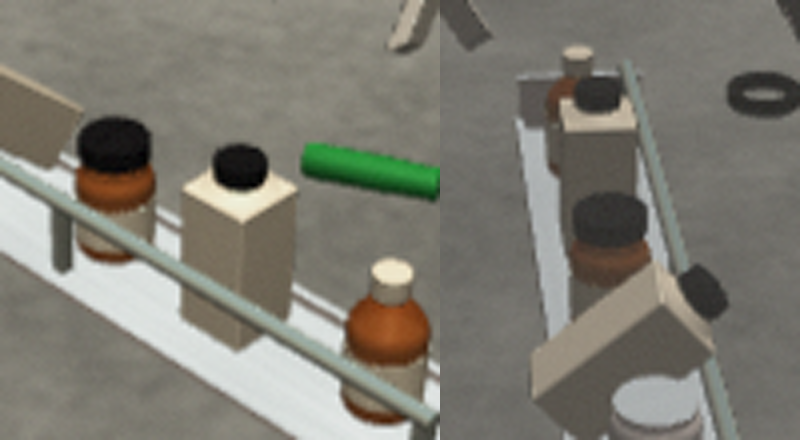

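Bottle_left stands upright behind the lip, clear of the rail, with the neighbours unmoved. Going to bottle_right.

Emit:
servo_tool --pt "0.15 5 0 5.2 -22.6 0 0" --pt "0.15 5 0 5.2 -22.6 0 0" --pt "0.15 5 0 5.2 -22.6 0 0" --pt "0.15 5 0 5.2 -22.6 0 0" --pt "0.15 5 0 5.2 -22.6 0 0" --pt "0.15 5 0 5.2 -22.6 0 0" --pt "0.15 5 0 5.2 -22.6 0 0" --pt "0.15 5 0 5.2 -22.6 0 0" --pt "0.15 5 0 5.2 -22.6 0 0" --pt "0.15 5 0 5.2 -22.6 0 0" --pt "0 0 0 0 0 0 0"

```text
clock: 11.98
eef_pos: [514.9, -11.4, 178.9]
eef_rot: [3.14, -0.353, 3.113]
wrist_force: [0.0, 0.0, -0.4]
finger_gap: 93.9
finger_force: 0.0
```

```bash
python3 - <<'E'
from h import *
s=manip.read_state();print(s['clock'],s['eef_pos'],s['eef_rot'],s['joints'])
im=shot('wrist','w2.png')[:,:,::-1].copy()
for x,y,z in [(45,-200,58),(45,-10,58),(-37,-200,14),(-37,0,14),(2,0,91),(43,-114,102),(8,-139,108),(8,-89,108),(2,-220,98)]:
    u=wproj(lane(x,y,z)); cv2.drawMarker(im,u,(0,0,255),0,8,1)
cv2.imwrite('pics/w2m.png',cv2.resize(im,(800,600),interpolation=cv2.INTER_CUBIC))
E
```

```text
11.975 [514.93674744 -11.42583897 178.87819198] [ 3.14036669 -0.35345121  3.1130755 ] [-0.08386538  0.46602024  1.39531723 -0.01796022  1.63326262 -1.6238496 ]
```

View pics/w2m.png

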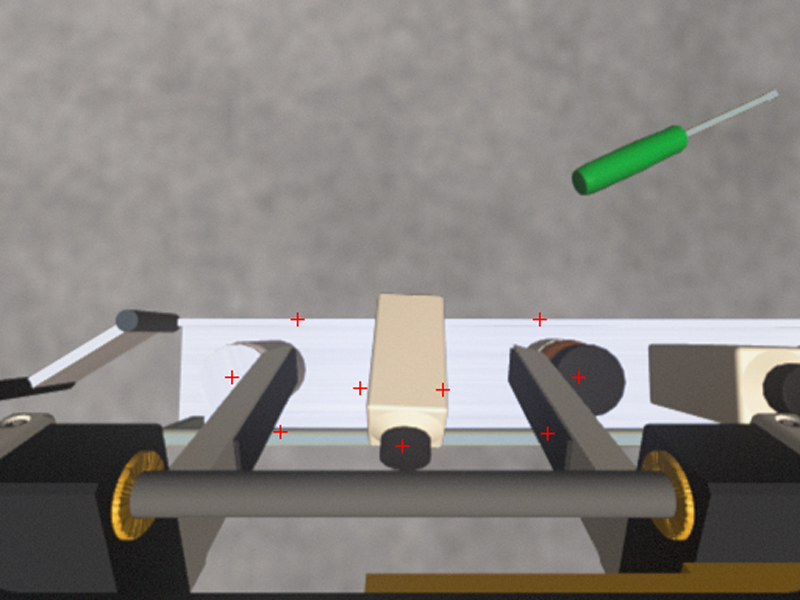

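The bottle is centred between the fingers within about 3 mm: body at columns 370–445, lip and rail on the model. Descending.

Emit:
servo_tool --pt "0 0 0 0 3 -24 0" --pt "0 0 0 0 0 -24 0" --pt "0 0 0 0 0 -24 0" --pt "0 0 0 0 0 -24 0" --pt "0 0 0 0 0 -20 0" --pt "0 0 0 0 0 -12 0" --pt "0 0 0 0 0 -5 0" --pt "0 0 0 0 0 0 0" --pt "0 0 0 0 0 0 0.25" --pt "0 0 0 0 0 0 0.4" --pt "0 0 0 0 0 0 0.5" --pt "0 0 0 0 0 0 0.6" --pt "0 0 0 0 0 0 0.7" --pt "0 0 0 0 0 0 0.7" --pt "0 0 0 0 0 0 0.7"

```text
clock: 13.9
eef_pos: [514.7, -7.1, 48.4]
eef_rot: [3.14, -0.349, 3.115]
wrist_force: [0.0, -0.6, 1.2]
finger_gap: 50.5
finger_force: 14.8
```

Emit:
servo_tool --pt "0 0 0 0 0 8 0.7" --pt "0 0 0 0 0 9 0.7" --pt "0 0 0 0 0 8 0.7" --pt "-0.15 -5 0 2.1 0 0 0.7" --pt "-0.15 -5 0 2.1 0 0 0.7" --pt "-0.15 -5 0 2.1 0 0 0.7" --pt "-0.15 -5 0 2.1 0 0 0.7" --pt "-0.15 -5 0 2.1 0 0 0.7" --pt "-0.15 -5 0 2.1 0 0 0.7" --pt "-0.15 -5 0 2.1 0 0.5 0.7" --pt "-0.15 -5 0 2.1 0 0.5 0.7" --pt "-0.15 -5 0 2.1 0 0 0.7" --pt "-0.15 -5 0 2.1 0 0 0.7" --pt "0 0 0 0 0 0 0.7"

```text
clock: 15.65
eef_pos: [534.8, -7.0, 74.2]
eef_rot: [-3.14, 0.522, 3.116]
wrist_force: [0.2, -0.5, -1.7]
finger_gap: 50.2
finger_force: 14.8
```

Emit:
servo_tool --pt "0 0 0 0 0 -7 0.7" --pt "0 0 0 0 0 -7 0.7" --pt "0 0 0 0 0 -7 0.7" --pt "0 0 0 0 0 -4 0.7" --pt "0 0 0 0 0 -2 0.7" --pt "0 0 0 0 0 -1 0.7" --pt "0 0 0 0 0 0 0.7"

```text
clock: 16.52
eef_pos: [535.7, -7.0, 46.4]
eef_rot: [-3.14, 0.524, 3.116]
wrist_force: [-0.2, 1.1, -2.1]
finger_gap: 50.4
finger_force: 14.8
```

Emit:
servo_tool --pt "0 0 0 0 0 -1 0.7" --pt "0 0 0 0 0 0 0.7"

```text
clock: 16.77
eef_pos: [535.7, -7.1, 45.4]
eef_rot: [-3.139, 0.524, 3.116]
wrist_force: [-0.6, -0.1, -3.1]
finger_gap: 50.2
finger_force: 14.8
```

Emit:
servo_tool --pt "0 0 0 0 0 -1 0.7" --pt "0 0 0 0 0 0 0.7"

```text
clock: 17.02
eef_pos: [535.6, -7.1, 44.2]
eef_rot: [-3.14, 0.523, 3.116]
wrist_force: [-0.5, 0.4, -2.2]
finger_gap: 50.3
finger_force: 14.8
```

Emit:
servo_tool --pt "0 0 0 0 0 -1 0.7" --pt "0 0 0 0 0 0 0.7"

```text
clock: 17.27
eef_pos: [535.7, -7.0, 43.3]
eef_rot: [-3.14, 0.524, 3.116]
wrist_force: [0.1, -0.5, -3.1]
finger_gap: 50.3
finger_force: 14.8
```

Emit:
servo_tool --pt "0 0 0 0 0 -1 0.7" --pt "0 0 0 0 0 0 0.7"

```text
clock: 17.52
eef_pos: [536.0, -7.0, 42.7]
eef_rot: [-3.14, 0.525, 3.116]
wrist_force: [-1.1, 1.8, 3.6]
finger_gap: 50.0
finger_force: 14.9
```

Contact felt again; releasing, retreating along the tool axis and checking.

Emit:
servo_tool --pt "0 0 0 0 0 0 0.4" --pt "0 0 0 0 0 0 0.2" --pt "0 0 0 0 0 0 0" --pt "0 0 0 0 0 0 0" --pt "0 0 0 -5 0 8.7 0" --pt "0 0 0 -12.5 0 21.7 0" --pt "0 0 0 -17.5 0 30 0" --pt "0 0 0 -17.5 0 30 0" --pt "0 0 0 -17.5 0 30 0" --pt "0 0 0 -10 0 20 0" --pt "0 0 0 0 0 0 0"

```text
clock: 18.9
eef_pos: [455.8, -7.1, 184.5]
eef_rot: [-3.139, 0.527, 3.116]
wrist_force: [-0.3, -0.3, -0.9]
finger_gap: 94.0
finger_force: 0.0
```

```bash
python3 - <<'E'
from h import *
a=shot('scene','e1.png');b=shot('side','e2.png')
A=cv2.resize(a[130:290,170:355],None,fx=2.6,fy=2.6,interpolation=cv2.INTER_CUBIC);B=cv2.resize(b[125:320,205:305],(213,416),interpolation=cv2.INTER_CUBIC)
cv2.imwrite('pics/e.png',np.hstack([A,B])[:,:,::-1])
for t in np.radians([70,57.7,50,40,30,20,10,0,-4]):
    h=np.array([484,-207.5]);g=t+.03;u=np.array([np.cos(g),-np.sin(g)]);k=np.array([np.sin(g),np.cos(g)])
    print(round(np.degrees(t)),(h+90*u).round(),(h+90*u-20*k).round())
E
```

```text
70 [ 512. -293.] [ 493. -299.]
58 [ 530. -285.] [ 513. -295.]
50 [ 540. -278.] [ 524. -291.]
40 [ 551. -267.] [ 538. -282.]
30 [ 561. -255.] [ 550. -272.]
20 [ 568. -241.] [ 560. -259.]
10 [ 572. -226.] [ 568. -245.]
0 [ 574. -210.] [ 573. -230.]
-4 [ 574. -204.] [ 575. -224.]
```

View pics/e.png

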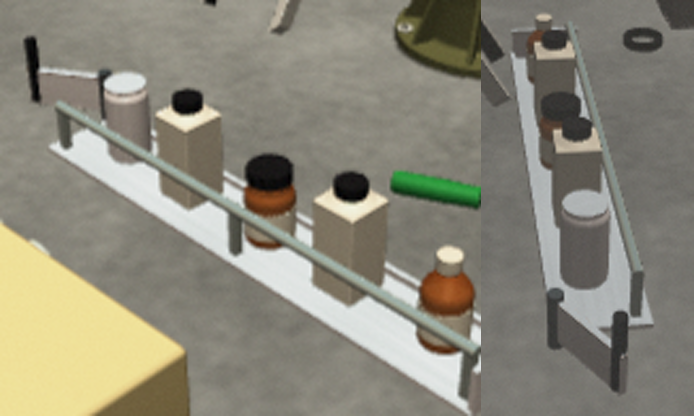

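Both bottles are upright in their gaps. Now the gate: closed fingers, tool vertical, outside the post.

Emit:
servo_tool --pt "0.09 3 0 4.4 -29.6 0 0.3" --pt "0.09 3 0 4.4 -29.6 0 0.6" --pt "0.09 3 0 4.4 -29.6 0 1" --pt "0.09 3 0 4.4 -29.6 0 1" --pt "0.09 3 0 4.4 -29.6 0 1" --pt "0.09 3 0 4.4 -29.6 0 1" --pt "0.09 3 0 4.4 -29.6 0 1" --pt "0.09 3 0 4.4 -29.6 0 1" --pt "0.09 3 0 4.4 -29.6 0 1" --pt "0.09 3 0 4.4 -29.6 0 1" --pt "0 0 0 0 0 -24 1" --pt "0 0 0 0 0 -24 1" --pt "0 0 0 0 0 -24 1" --pt "0 0 0 0 0 -24 1" --pt "0 0 0 0 0 -14 1" --pt "0 0 0 0 0 0 1"

```text
clock: 21.0
eef_pos: [499.2, -302.7, 71.2]
eef_rot: [3.14, -0.002, 3.115]
wrist_force: [0.7, -0.3, -0.2]
finger_gap: 0.5
finger_force: 0.0
```

Emit:
servo_tool --pt "0 0 0 7 4 0 1" --pt "0 0 0 7 4 0 1" --pt "0 0 0 5.5 2 0 1" --pt "0 0 0 5.5 2 0 1" --pt "0 0 0 7 4.5 0 1" --pt "0 0 0 7 4.5 0 1" --pt "0 0 0 6 5 0 1" --pt "0 0 0 6 5 0 1" --pt "0 0 0 5 6.5 0 1" --pt "0 0 0 5 6.5 0 1" --pt "0 0 0 4 7 0 1" --pt "0 0 0 4 7 0 1" --pt "0 0 0 2.5 7 0 1" --pt "0 0 0 2 5 0 1" --pt "0 0 0 0 0 0 1"

```text
clock: 22.88
eef_pos: [573.4, -232.6, 72.8]
eef_rot: [3.141, -0.0, 3.116]
wrist_force: [-0.0, -0.1, 0.8]
finger_gap: 0.6
finger_force: 0.0
```

Emit:
servo_tool --pt "0 0 0 0 2 0 1" --pt "0 0 0 0 2 0 1" --pt "0 0 0 0 0 0 1"

```text
clock: 23.25
eef_pos: [573.2, -229.4, 72.8]
eef_rot: [-3.141, 0.0, 3.115]
wrist_force: [1.4, -2.7, -1.6]
finger_gap: 0.7
finger_force: 1.7
```

Emit:
servo_tool --pt "0 0 0 0 2 0 1" --pt "0 0 0 0 0 0 1"

```text
clock: 23.5
eef_pos: [573.2, -229.0, 72.9]
eef_rot: [-3.138, 0.001, 3.114]
wrist_force: [0.9, -14.8, -2.7]
finger_gap: 0.4
finger_force: 7.2
```

Emit:
servo_tool --pt "0 0 0 0 1 0 1" --pt "0 0 0 0 0 0 1"

```text
clock: 23.75
eef_pos: [573.2, -228.9, 73.0]
eef_rot: [-3.137, 0.001, 3.114]
wrist_force: [1.7, -19.7, -4.4]
finger_gap: 0.5
finger_force: 9.9
```

Emit:
servo_tool --pt "0 0 0 0 1 0 1" --pt "0 0 0 0 0 0 1"

```text
clock: 24.0
eef_pos: [573.2, -228.7, 73.0]
eef_rot: [-3.136, 0.002, 3.114]
wrist_force: [2.5, -25.4, -5.1]
finger_gap: 0.7
finger_force: 12.6
```

Firm stop at 25 N with the finger at y = -229, where a shut gate puts it (-230). Backing off straight out, then up.

Emit:
servo_tool --pt "0 0 0 0 -5 0 1" --pt "0 0 0 0 -10 0 1" --pt "0 0 0 0 -15 0 1" --pt "0 0 0 0 -15 20 1" --pt "0 0 0 0 0 30 1" --pt "0 0 0 0 0 40 1" --pt "0 0 0 0 0 40 1" --pt "0 0 0 0 0 0 1" --pt "0 0 0 0 0 0 1"

```text
clock: 25.12
eef_pos: [572.9, -270.3, 201.8]
eef_rot: [3.141, -0.001, 3.115]
wrist_force: [0.6, -0.5, -0.1]
finger_gap: 0.5
finger_force: 0.0
```

```bash
python3 - <<'E'
from h import *
a=shot('scene','f1.png');b=shot('side','f2.png')
A=cv2.resize(a[130:290,170:355],None,fx=2.6,fy=2.6,interpolation=cv2.INTER_CUBIC);B=cv2.resize(b[125:320,205:305],(213,416),interpolation=cv2.INTER_CUBIC)
cv2.imwrite('pics/f.png',np.hstack([A,B])[:,:,::-1])
E
```

```text
(no output)
```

View pics/f.png

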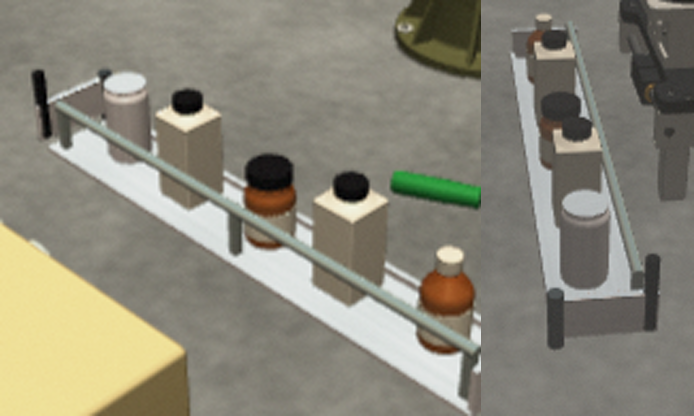

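The gate lies straight across the lane end and all five containers stand upright. Handing in.

```bash
python3 -c "
from h import *
print(manip.sign_off())"
```

```text
the job is handed in; nothing more can be done
None
```

I stood both square bottles upright in their gaps, shut the gate against its stop and handed the job in at about 25 s; the round neighbours look unmoved in the last pictures, but sign-off returned no verdict.

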